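# Separator and second layer of vent grilles in the packing tray

### The arm

A 6-joint arm with a two-finger parallel gripper is mounted at the origin on the work surface. World frame = base frame: x ahead of the robot, y to its left, z up, the work surface at z = 0. Lengths are in m, angles in rad, forces in N, time in s.
With the tool pointing down it reaches from about 0.2 to 0.875 m from the base axis. Payload 3.4 kg.
Tool frame: the origin (TCP) lies at the very end of the fingers, on their centre line; the grasp point (between the pads) lies manip.tcp_to_grasp behind it (manip.tcp_to_grasp is the distance from the TCP to the grasp point, in m); z points along the fingers, y is the line along which they close (so a half turn about z gives the same grasp; the last joint's range is limited). The gripper opens to 94 mm and grips with 3 to 60 N. Pads are 16 mm wide; open, the fingers measure 119 mm over their backs; the gripper's body (75 mm by 177 mm) begins 78 mm behind the grasp point.
Start: joints at [-1.318, 0.276, 1.505, -0, 1.361, -0.121], TCP at [0.21, -0.535, 0.205] pointing down, gripper open.
Joint ranges: [-2.89, 2.89], [-0.75, 2.08], [0.22, 2.7], [-1.18, 4.32], [0.11, 2.71], [-2.7, 2.7]. Speed limits (rad/s): [2.57, 2.57, 3.14, 3.14, 3.14, 3.14].

### API

Orientations are given as a rotation vector (axis times angle).
In Python, from cell import manip gives the robot as it stands. Calls block until the motion is done:
- manip.move_pose(position, orientation): joint-space move of the TCP to a pose.
- manip.move_l(position, v=0.15, rot=None, contact_N=None): straight line of the TCP; rot=None keeps the orientation; v is the mean speed in m/s. With contact_N (N) it stops when the force on the tool has changed by that much, and returns True; else False.
- manip.move_joints(angles): joint-space move.
- manip.let_go() and manip.gripper_close(force=None): open the fingers fully, or close them until they stop; force is the grip in N (None keeps the last).
- manip.pause(seconds).
- manip.ik(position, orientation): joint angles nearest the present ones, or None.
- manip.state(): the state.
- manip.read_camera(name): name is "scene" or "top"; returns a dict with "color" (480x640x3 uint8, blue, green, red), "depth" (480x640 float32, m along the optical axis (not along the pixel's ray), 0 where there is no reading), "fx", "fy", "cx", "cy" (pixels), "view" (4x4, takes a point from world to camera coordinates). Camera axes: x right, y down, z forward; pixel columns grow to the right and rows downward; lengths in m; the calibration is good to about 2 mm. A picture is of the moment at which its call begins.
A pose or a line that the arm cannot do raises manip.IKError and nothing moves.
- manip.close_job(): hands the job in; it is judged then, once.
The state is a dict: "t": time; "joint_positions": joint angles; "qd": joint speeds; "joint_torque": joint torques, N m; "tool_pos": TCP position; "tool_rot": TCP orientation; "force": force on the tool from outside, world axes, zero at the start; "torque": the same for the moment, N m; "width": opening from 0.0 (shut) to 1.0 (fully open); "grip_force": force on a finger pad.
Only numpy, scipy, OpenCV 4.12 (cv2) and the standard library are available. Lean on these libraries where they do the work, as an engineer would, in place of code of your own. Each camera call takes 0.05 s, during which the arm holds its last target. There are 200 camera calls.

### The job

Pack the second layer of vent grilles: slide the hardboard separator along its shelf, without lifting it, until it lies fully home against the tray's end stop on top of the two grilles already packed, then gently lay the two loose grilles on it, each squarely above one of those below and pointing the same way. Last, hang the folded metal marker astride the tray's bar, near the bar's middle, to show that the tray is full. Leave the bottom grilles in their place and the things around the tray alone.

Things in the scene. Friction and masses are not known exactly. Their poses are not given: they have to be found in the camera images.
- tray: grey packing tray fixed to the bench. Origin: bench level under the centre of its bay; y is the slide direction, from the shelf (-y) through the bay to the end stop and the bar (+y), z up. Bay floor 8 mm high, from y=-68 to +65 mm. Side rails along shelf and bay: inner faces at x=-65 and +65 mm, 8 mm thick, tops 36 mm high.
- shelf_mid (a point): centre of the flat top of the tray's separator shelf, 30 mm above the bench, at tray y=-143 mm; the shelf runs 75 mm either way along y, from its open end (-y) to the edge of the bay. Axes as the tray's.
- end_stop (a point): middle of the inner face of the tray's end stop, at tray y=+65 mm, on its top edge 44 mm above the bench; the stop is 8 mm thick. Axes as the tray's.
- bar_mid (a point): middle of the tray's horizontal round steel bar: 12 mm diameter, along the tray's x, 166 mm clear between its two posts (10 x 24 mm, 104 mm high), bar axis 100 mm above the bench. At tray y=+115 mm; axes as the tray's.
- separator: brown hardboard sheet 126 x 126 x 8 mm, 0.1 kg, origin at the centre of its underside. Starts flat on the tray's shelf between the side rails (2 mm play each side), its trailing (-y) edge free to push. Home, its leading edge touches the end stop (origin at tray y about +2 mm) and it has dropped 2 mm off the shelf onto the bottom grilles: underside 28, top 36 mm above the bench.
- lower_1: bottom grille already packed, loose on the bay floor: white metal, 44 (x) x 110 (y) x 20 (z) mm, origin at the centre of its underside; lies at tray x about -36 mm, its top 28 mm above the bench
- lower_2: the other bottom grille, same shape, at tray x about +36 mm
- grille_a: loose white metal vent grille lying flat on the bench, 44 (x) x 110 (y) x 20 (z) mm, about 0.2 kg, origin at the centre of its underside; solid long sides to grip across its 44 mm width. Lying on the separator its underside is 36 mm above the bench. Either loose grille may go to either place.
- grille_b: the other loose vent grille, same shape
- marker: folded aluminium marker: an upside-down U standing on its two legs, 90 mm long (x, along its fold), 36 mm wide outside (y), 30 inside, 63 high, sheet 3 mm thick, about 0.12 kg; origin at bench level midway between the legs' feet. Grip across its 36 mm width from above. Hung, its inner top rests on the bar, a leg on either side: the origin is then 46 mm above the bench.
- marker_ridge (a point): centre of the marker's inner top face, 60 mm above the marker's origin; hung, it is 6 mm above the bar's axis
- spray_can: bystander: upright can, 56 mm diameter, 120 mm high, origin under its base
- parts_bin: bystander: open blue parts bin 120 x 160 x 60 mm, origin under its centre
- tape_roll: bystander: empty cardboard roll standing on end, 90 mm diameter, 45 mm high, origin under its centre
Not all that is in view belongs to the job. Leave any green or yellow look-alike of the grille_b alone. Leave any black look-alike of the marker alone.

How it is judged:
On the way, in this order (a step that is already met when the one before it is completed fails the run):
1. the separator lies home on the bottom grilles, against the end stop (y of separator in the frame of tray above -0.003 m and z of separator in the frame of tray between 0.022 and 0.0305 m and angle between separator's own z axis and vertical below 0.03 rad), for 0.2 s.
2. one loose grille lies released on the separator, squarely above a bottom grille (all of step 1 and ((horizontal distance between grille_a and lower_1 below 0.012 m and angle between the y axis of grille_a and the y axis of tray, either way round below 0.12 rad and angle between grille_a's own z axis and vertical below 0.04 rad and z of grille_a in the frame of tray between 0.032 and 0.04 m and contact force between grille_a and the fingers below 0.05 N) or (horizontal distance between grille_a and lower_2 below 0.012 m and angle between the y axis of grille_a and the y axis of tray, either way round below 0.12 rad and angle between grille_a's own z axis and vertical below 0.04 rad and z of grille_a in the frame of tray between 0.032 and 0.04 m and contact force between grille_a and the fingers below 0.05 N) or (horizontal distance between grille_b and lower_1 below 0.012 m and angle between the y axis of grille_b and the y axis of tray, either way round below 0.12 rad and angle between grille_b's own z axis and vertical below 0.04 rad and z of grille_b in the frame of tray between 0.032 and 0.04 m and contact force between grille_b and the fingers below 0.05 N) or (horizontal distance between grille_b and lower_2 below 0.012 m and angle between the y axis of grille_b and the y axis of tray, either way round below 0.12 rad and angle between grille_b's own z axis and vertical below 0.04 rad and z of grille_b in the frame of tray between 0.032 and 0.04 m and contact force between grille_b and the fingers below 0.05 N))), for 0.2 s.
3. both loose grilles lie released on the separator, each above its own bottom grille (all of step 1 and ((horizontal distance between grille_a and lower_1 below 0.012 m and angle between the y axis of each of grille_a, grille_b and the y axis of tray, either way round below 0.12 rad and angle between each of grille_a, grille_b's own z axis and vertical below 0.04 rad and z of grille_a in the frame of tray between 0.032 and 0.04 m and contact force between each of grille_a, grille_b and the fingers below 0.05 N and horizontal distance between grille_b and lower_2 below 0.012 m and z of grille_b in the frame of tray between 0.032 and 0.04 m) or (horizontal distance between grille_a and lower_2 below 0.012 m and angle between the y axis of each of grille_a, grille_b and the y axis of tray, either way round below 0.12 rad and angle between each of grille_a, grille_b's own z axis and vertical below 0.04 rad and z of grille_a in the frame of tray between 0.032 and 0.04 m and contact force between each of grille_a, grille_b and the fingers below 0.05 N and horizontal distance between grille_b and lower_1 below 0.012 m and z of grille_b in the frame of tray between 0.032 and 0.04 m))), for 0.2 s.
4. the marker hangs astride the bar (z of marker_ridge in the frame of bar_mid between 0.002 and 0.012 m and x of marker_ridge in the frame of bar_mid between -0.036 and 0.036 m and y of marker_ridge in the frame of bar_mid between -0.014 and 0.014 m and angle between marker's own z axis and vertical below 0.4 rad and contact force between marker and tray above 0.2 N and contact force between marker and the fingers below 0.05 N), for 0.2 s.
At the end, for the whole second after the job is handed in: Separator flat on the bottom grilles, within 5 mm of the end stop; each loose grille flat on it, within 12 mm above its own bottom grille and 0.12 rad of the tray's direction; marker astride the bar, within 36 mm of its middle, leaning under 0.4 rad; all released and at rest (all of step 3 and all of step 4 and linear speed of each of separator, grille_a, grille_b, marker below 0.03 m/s); the robot touches nothing.
It fails at once if the separator is lifted more than 30 mm off its shelf (z of separator in the frame of tray above 0.06 m).
It fails at once if a grille is pressed onto the separator with more than 40 N (contact force between any of grille_a, grille_b and separator above 40 N).
It fails at once if a grille is dropped or slammed: it comes down to the separator (under 20 mm above it) faster than 0.4 m/s ((horizontal distance between grille_a and tray below 0.07 m and z of grille_a in the frame of tray below 0.056 m and linear speed of grille_a above 0.4 m/s) or (horizontal distance between grille_b and tray below 0.07 m and z of grille_b in the frame of tray below 0.056 m and linear speed of grille_b above 0.4 m/s)).
It fails at once if a bottom grille is shifted by more than 12 mm (distance of any of lower_1, lower_2 from where it was at the start of the episode above 0.012 m).
It fails at once if the spray can, parts bin or tape roll is moved by more than 20 mm (distance of any of spray_can, parts_bin, tape_roll from where it was at the start of the episode above 0.02 m).
It also fails if it takes over 72 s, if anything falls off the work surface, if the arm or the gripper's body presses on something with over 40 N, if the wrist force passes 120 N, or if a joint passes its speed limit or range.

## Working session

There is one attempt and no reset: what is moved stays moved. The work goes in short steps, each a Python script; the robot and the scene stay as the last script left them, time stands still between calls to the robot, and variables do not carry over. Pictures are saved under pics/ and viewed, at most 10 in all, crops included, and the job is handed in when it is done.

```bash
ls; mkdir -p pics
python3 - <<'E'
from cell import manip
import cv2,numpy as np
for n in("scene","top"):
    c=manip.read_camera(n); cv2.imwrite(f"pics/{n}0.png",c["color"]); np.savez(f"{n}0.npz",**c)
    print(n,c["fx"],c["fy"],c["cx"],c["cy"],np.round(c["view"],3).tolist(),(c["depth"]>0).mean())
s=manip.state();print(s["t"],s["tool_pos"],s["tool_rot"],manip.tcp_to_grasp,s["width"])
E
```

```text
pics
scene 476.51375864115073 476.51375864115073 320.8432185394252 239.2318884306478 [[-0.196, 0.98, -0.018, 0.16], [0.591, 0.103, -0.8, -0.233], [-0.782, -0.167, -0.6, 1.623], [0.0, 0.0, 0.0, 1.0]] 0.9961555989583334
top 476.9872838879864 476.9872838879864 324.6342465496631 236.36705404567076 [[-0.001, -1.0, 0.018, -0.07], [-0.997, -0.0, -0.081, 0.526], [0.081, -0.018, -0.997, 1.369], [0.0, 0.0, 0.0, 1.0]] 0.9959244791666667
0.1 [ 0.20983585 -0.53478446  0.20467124] [-3.08520314e+00 -5.83458460e-01  1.69694227e-04] 0.0188 0.9989376562910577
```

View pics/top0.png

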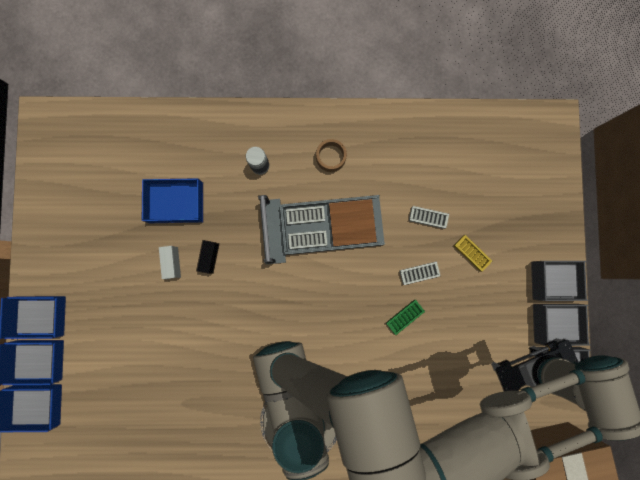

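View pics/scene0.png

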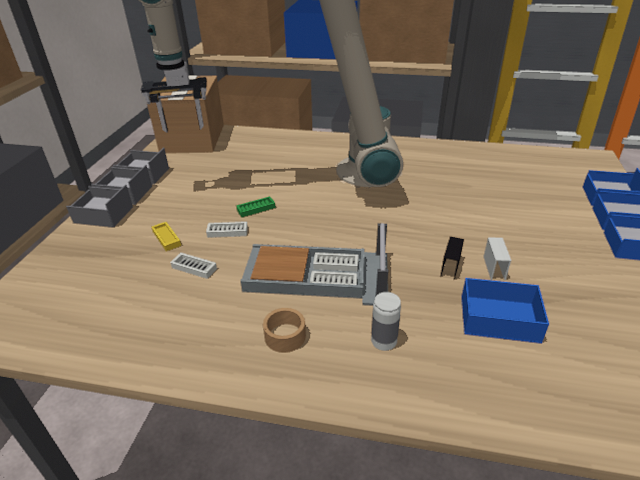

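The top view shows:
- **Loose white grilles:** (429,217) and (420,273). The yellow (472,253) and green (405,317) ones are look-alikes.
- **Tray:** separator at (353,223), packed grilles at (306,215) and (307,240), bar at u≈266.
- **Markers:** light one at (169,263), black look-alike at (207,257).

The light marker and the two white grilles fit the description. I'll measure them and confirm with a crop.

```bash
cat > h.py <<'E'
import numpy as np,cv2
def ray(c,px,z):
    """pixels (n,2) -> world points on plane z"""
    px=np.atleast_2d(px).astype(float); V=c["view"]; R=V[:3,:3]; o=-R.T@V[:3,3]
    d=np.c_[(px[:,0]-c["cx"])/c["fx"],(px[:,1]-c["cy"])/c["fy"],np.ones(len(px))]@R
    return o+d*((z-o[2])/d[:,2])[:,None]
def blobs(c,mask,roi,z,amin=60):
    """minAreaRect in world xy (mm) of each blob: centre, size, long-axis angle(deg)"""
    u0,v0,u1,v1=roi; m=np.zeros_like(mask); m[v0:v1,u0:u1]=mask[v0:v1,u0:u1]
    m=cv2.morphologyEx(m,cv2.MORPH_CLOSE,np.ones((5,5)))
    out=[]
    for k in cv2.findContours(m,cv2.RETR_EXTERNAL,cv2.CHAIN_APPROX_NONE)[0]:
        if cv2.contourArea(k)<amin: continue
        w=ray(c,k[:,0],z)[:,:2]*1000
        (x,y),(a,b),t=cv2.minAreaRect(w.astype(np.float32))
        if a<b:a,b,t=b,a,t+90
        t=(t+90)%180-90 
        out.append(dict(px=k[:,0].mean(0).round(1).tolist(),c=(round(x,1),round(y,1)),s=(round(a,1),round(b,1)),ang=round(t,2)))
    return out
def masks(c):
    h=cv2.cvtColor(c["color"],cv2.COLOR_BGR2HSV); H,S,V=cv2.split(h)
    white=((S<45)&(V>140)).astype(np.uint8)*255
    brown=((H<14)&(S>130)&(V<170)).astype(np.uint8)*255
    return white,brown
E
python3 - <<'E'
from h import *
c=dict(np.load("top0.npz")); w,b=masks(c)
print("loose",*blobs(c,w,(395,200,500,290),.020),sep="\n")
print("low",*blobs(c,w,(284,200,330,255),.028),sep="\n")
print("marker",*blobs(c,w,(150,235,190,290),.063),sep="\n")
print("sep",*blobs(c,b,(325,190,385,255),.038),sep="\n")
I=c["color"]
a=cv2.resize(I[185:275,250:450],None,fx=4,fy=4,interpolation=cv2.INTER_CUBIC)
d=cv2.resize(I[230:290,150:350],None,fx=4,fy=4,interpolation=cv2.INTER_CUBIC)
cv2.imwrite("pics/crop1.png",np.vstack([a,d])[:600])
# height map
R=c["view"][:3,:3];v,u=np.mgrid[:480,:640];D=c["depth"]
P=np.stack([(u-c["cx"])/c["fx"]*D,(v-c["cy"])/c["fy"]*D,D],-1); P=(P-c["view"][:3,3])@R
def top(roi,zlo,zhi):
    q=P[roi[1]:roi[3],roi[0]:roi[2]].reshape(-1,3);q=q[(q[:,2]>zlo)&(q[:,2]<zhi)]
    (x,y),s,t=cv2.minAreaRect((q[:,:2]*1000).astype(np.float32));print(roi,len(q),(round(x,1),round(y,1)),np.round(s,1),round(t,1),np.median(q[:,2]).round(4))
top((245,185,300,275),.085,.12); top((150,235,190,290),.05,.08); top((190,235,225,290),.05,.08);top((395,200,455,235),.012,.03);top((395,255,450,290),.012,.03);top((325,190,385,255),.03,.05)
E
```

```text
loose
{'px': [419.8, 272.9], 'c': (419.4, -348.7), 's': (109.0, 43.5), 'ang': -76.65}
{'px': [429.1, 216.5], 'c': (584.5, -378.4), 's': (109.2, 42.8), 'ang': 77.89}
low
{'px': [307.1, 239.2], 'c': (517.0, -20.7), 's': (109.8, 42.9), 'ang': -84.55}
{'px': [305.4, 214.6], 'c': (588.7, -14.1), 's': (109.4, 42.7), 'ang': -84.42}
marker
{'px': [166.0, 261.8], 'c': (450.7, 374.7), 's': (89.5, 35.1), 'ang': 7.08}
sep
{'px': [352.3, 222.3], 'c': (565.5, -150.3), 's': (123.4, 122.7), 'ang': -84.25}
(245, 185, 300, 275) 333 (541.8, 95.1) [186.5  23.9] 5.5 0.1036
(150, 235, 190, 290) 457 (450.2, 374.0) [89.4 39.7] 7.3 0.0622
(190, 235, 225, 290) 448 (466.0, 265.9) [37.6 89.9] 79.9 0.0625
(395, 200, 455, 235) 336 (583.8, -377.8) [110.9  44.9] 77.2 0.0177
(395, 255, 450, 290) 352 (418.8, -347.7) [ 44.  110.2] 13.3 0.018
(325, 190, 385, 255) 2372 (566.1, -149.7) [146.5 172.1] 5.6 0.037
```

View pics/crop1.png

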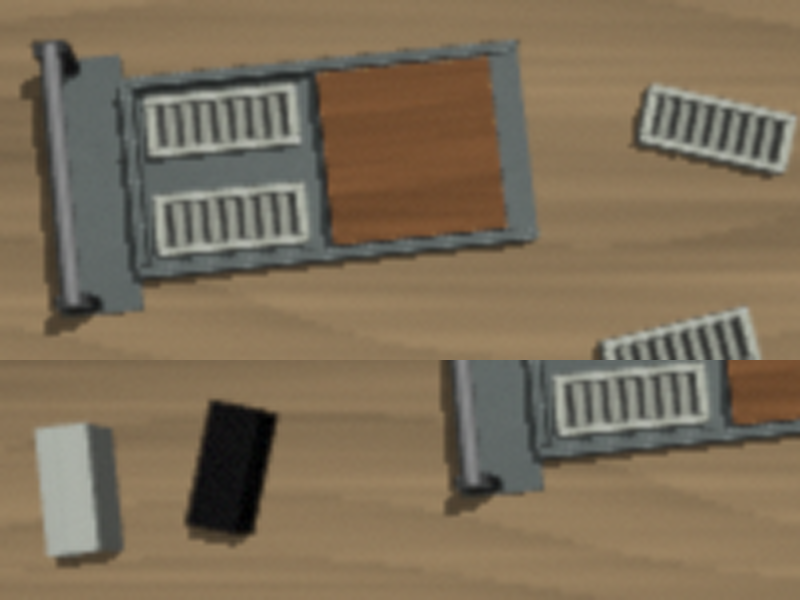

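The crop confirms it: white grilles, the light marker beside the black one, and the separator between the rails. The sizes all match (109x43, 89x35, lowers 72 mm apart). Tray origin is ≈ (552.8, -19) mm with yaw 5.45°. Next I push the separator with closed fingers.

```bash
cat >> h.py <<'E'
from cell import manip
from scipy.spatial.transform import Rotation as Ro
YAW=np.radians(5.45); O=np.array([.5528,-.0190])
ex=np.array([np.cos(YAW),np.sin(YAW)]); ey=np.array([-ex[1],ex[0]])
def T(x,y,z): return np.r_[O+x*ex+y*ey,z]           # tray -> world, m
def down(phi):                                       # tool down, closing line at world angle phi
    best=None; q0=manip.state()["joint_positions"]
    for p in(phi,phi+np.pi):
        y=np.array([np.cos(p),np.sin(p),0]); z=np.array([0,0,-1.]); 
        r=Ro.from_matrix(np.c_[np.cross(y,z),y,z]).as_rotvec()
        q=manip.ik([.5,-.1,.25],r)
        if q is not None and (best is None or abs(q[5])<best[0]): best=(abs(q[5]),r)
    return best[1]
def st():
    s=manip.state(); d=s["tool_pos"][:2]-O
    print("t%.1f tray(%.1f,%.1f) z%.1f w%.3f F%s"%(s["t"],d@ex*1e3,d@ey*1e3,s["tool_pos"][2]*1e3,s["width"],np.round(s["force"],1)))
E
python3 - <<'E'
from h import *
r=down(YAW); manip.gripper_close(20)
manip.move_pose(T(0,-.213,.10),r)
print(manip.move_l(T(0,-.213,.0325),v=.1,contact_N=8)); st()
print(manip.move_l(T(0,-.064,.0325),v=.08,contact_N=10)); st()
manip.move_l(T(0,-.085,.0325),v=.1); manip.move_l(T(0,-.10,.16),v=.25)
manip.let_go(); manip.move_pose([.50,-.364,.16],down(np.radians(13.35)))
st()
c=manip.read_camera("top"); np.savez("top1.npz",**c); w,b=masks(c)
for s in blobs(c,b,(255,180,385,265),.036,300): print(s,((np.array(s["c"])/1e3-O)@np.c_[ex,ey]*1e3).round(1))
print("loose",*blobs(c,w,(395,200,500,290),.020),sep="\n")
cv2.imwrite("pics/p1.png",cv2.resize(c["color"][180:290,250:450],None,fx=4,fy=4))
E
```

```text
False
t4.1 tray(0.4,-213.4) z33.0 w0.001 F[-0.6  0.1 -0.6]
True
t5.8 tray(0.7,-70.2) z32.6 w0.005 F[ 0.3 -2.  -1. ]
t9.2 tray(-84.9,-337.4) z159.9 w0.999 F[-0.  -0.5  0. ]
{'px': [306.3, 226.5], 'c': (552.8, -17.3), 's': (123.8, 122.4), 'ang': 5.72} [0.2 1.7]
loose
{'px': [419.3, 215.2], 'c': (590.3, -351.6), 's': (55.5, 42.6), 'ang': 77.45}
```

View pics/p1.png

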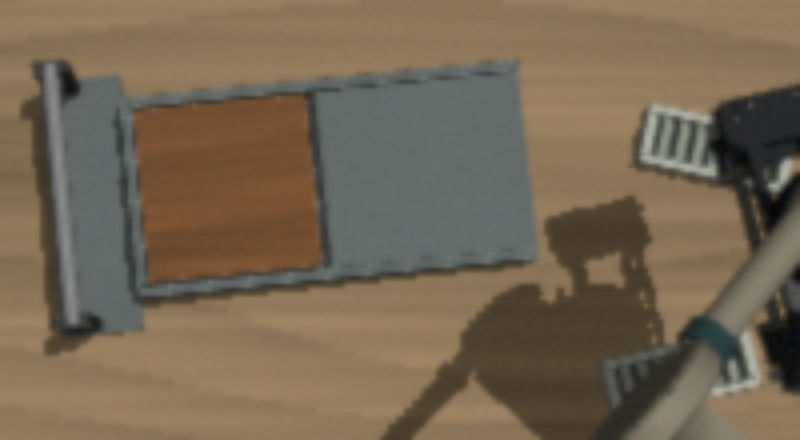

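The separator is home: brown square centre at tray (0.2, 1.7) mm, flush with the stop. Next is grille B onto lower_1, set 7 mm outboard so that opening the fingers for the second grille won't touch it.

```bash
cat >> h.py <<'E'
def pick_place(c,phi,goal):
    c=np.array(c)/1e3; g=np.array(goal)
    r=down(phi); manip.let_go()
    manip.move_pose(np.r_[c,.09],r)
    print(manip.move_l(np.r_[c,.005],v=.12,contact_N=8)); st()
    manip.gripper_close(25); st()
    manip.move_l(np.r_[c,.14],v=.15); st()
    r=down(YAW); manip.move_pose(np.r_[g,.14],r)
    manip.move_l(np.r_[g,.058],v=.12); manip.pause(.2)
    print(manip.move_l(np.r_[g,.0395],v=.03,contact_N=4)); st()
    manip.let_go(); manip.pause(.3); st()
    manip.move_l(np.r_[g,.15],v=.15)
E
python3 - <<'E'
from h import *
pick_place((419.4,-348.7),np.radians(13.35),np.array([.517,-.0207])-.007*ex)
manip.move_pose([.48,-.40,.2],down(np.radians(-12.1))); st()
c=manip.read_camera("top"); np.savez("top2.npz",**c); w,b=masks(c)
for s in blobs(c,w,(284,190,335,265),.056): print(s)
cv2.imwrite("pics/p2.png",cv2.resize(c["color"][180:290,250:450],None,fx=4,fy=4))
E
```

```text
False
t10.8 tray(-163.3,-316.3) z5.6 w1.005 F[-0.2 -0.   0.4]
t11.7 tray(-163.9,-315.6) z5.0 w0.466 F[ 1.  -0.2  0.5]
t12.7 tray(-164.7,-314.8) z139.0 w0.464 F[-0.5 -0.2 -1.4]
True
t15.6 tray(-43.2,1.8) z40.9 w0.469 F[0.7 0.3 2.8]
t16.8 tray(-44.1,2.1) z40.4 w1.001 F[-0.3  0.2 -0.5]
t19.1 tray(-108.2,-371.0) z199.7 w1.002 F[ 0.6 -0.3 -0.1]
{'px': [307.5, 242.0], 'c': (506.8, -21.3), 's': (108.8, 42.8), 'ang': -84.56}
```

View pics/p2.png

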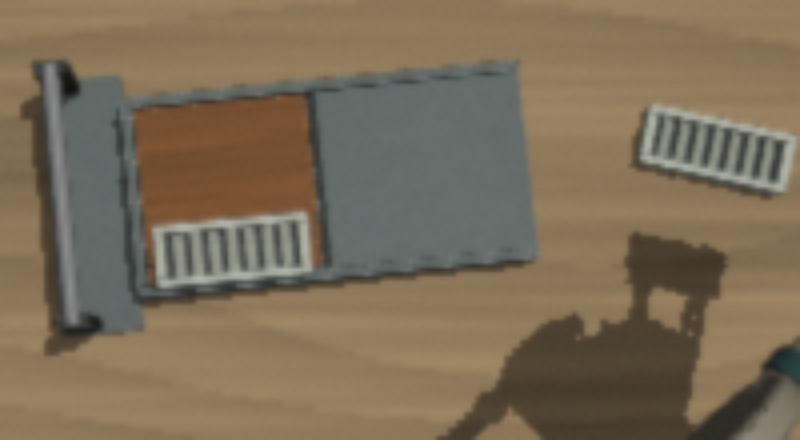

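Grille B lies square on the separator at px (307,242), and the top view puts it 10 mm outboard of lower_1. The arm reads 8 mm. I'll cross-check with the scene camera before going on.

Run:
```python
from h import *
c0=dict(np.load("scene0.npz")); c=manip.read_camera("scene")
roi=(305,235,366,295)
for cc,z in((c0,.028),(c,.056)):
    w,b=masks(cc)
    for s in blobs(cc,w,roi,z,40): print(z,s,((np.array(s["c"])/1e3-O)@np.c_[ex,ey]*1e3).round(1))
    # depth check: points within top face height
    D=cc["depth"];v,u=np.mgrid[:480,:640]
    P=np.stack([(u-cc["cx"])/cc["fx"]*D,(v-cc["cy"])/cc["fy"]*D,D],-1); P=(P-cc["view"][:3,3])@cc["view"][:3,:3]
    d=(P[...,:2]-O)@np.c_[ex,ey]; m=(abs(d[...,0]+.04)<.04)&(abs(d[...,1])<.05)&(abs(P[...,2]-z)<.006)&(w>0)
    print("x range",np.percentile(d[m][:,0]*1e3,[2,98]).round(1),m.sum())
for f,z in(("top0",.028),("top2",.056)):
    cc=dict(np.load(f+".npz"));w,b=masks(cc);D=cc["depth"]
    P=np.stack([(u-cc["cx"])/cc["fx"]*D,(v-cc["cy"])/cc["fy"]*D,D],-1); P=(P-cc["view"][:3,3])@cc["view"][:3,:3]
    d=(P[...,:2]-O)@np.c_[ex,ey]; m=(abs(d[...,0]+.04)<.04)&(abs(d[...,1])<.05)&(abs(P[...,2]-z)<.006)&(w>0)
    print(f,"x range",np.percentile(d[m][:,0]*1e3,[2,98]).round(1),m.sum())
```

```text
0.028 {'px': [337.7, 266.5], 'c': (543.8, -14.2), 's': (141.5, 125.8), 'ang': 7.02} [-8.5  5.6]
x range [-61.9 -10. ] 213
0.056 {'px': [336.9, 249.7], 'c': (519.7, -17.2), 's': (122.2, 67.0), 'ang': -84.52} [-32.8   4.9]
x range [-66.2 -19.9] 211
top0 x range [-57.1 -14.6] 152
top2 x range [-67.3 -24.7] 174
```

The scene camera gives 7 mm outboard, so it's between 7 and 10 mm, inside the 12 mm limit. I'll leave it and put grille A at tray x=+41, which keeps the opening finger clear of B.

Run:
```python
from h import *
g=np.array([.5887,-.0141])
print((g-O)@np.c_[ex,ey])
g=T(.041,((g-O)@ey),0)[:2]
pick_place((584.5,-378.4),np.radians(-12.1),g)
manip.move_pose([.42,.25,.22],down(np.radians(7.1+90))); st()
c=manip.read_camera("top"); np.savez("top3.npz",**c); w,b=masks(c)
for s in blobs(c,w,(284,190,335,265),.056): print(s,((np.array(s["c"])/1e3-O)@np.c_[ex,ey]*1e3).round(1))
for s in blobs(c,w,(150,235,190,290),.063): print(s)
cv2.imwrite("pics/p3.png",cv2.resize(c["color"][150:290,150:350],None,fx=4,fy=4))
```

```text
[0.0362031  0.00146817]
False
t20.9 tray(-2.2,-361.5) z6.1 w1.003 F[-0.2  0.1  0.1]
t21.8 tray(-2.2,-360.9) z5.0 w0.465 F[ 0.2 -0.1 -1.5]
t22.8 tray(-3.3,-360.2) z138.7 w0.466 F[ 0.3  0.9 -2.4]
True
t25.8 tray(40.6,1.6) z40.9 w0.463 F[0.1 0.6 4.4]
t27.0 tray(39.7,1.8) z40.1 w1.003 F[ 0.3  0.3 -0.1]
t29.7 tray(-106.5,280.1) z219.6 w0.996 F[ 1.  -0.5  0.7]
{'px': [307.5, 242.0], 'c': (506.9, -21.4), 's': (108.6, 42.6), 'ang': -84.47} [-45.9   2. ]
{'px': [304.7, 212.8], 'c': (590.1, -12.8), 's': (108.9, 43.0), 'ang': -84.42} [37.7  2.6]
```

View pics/p3.png

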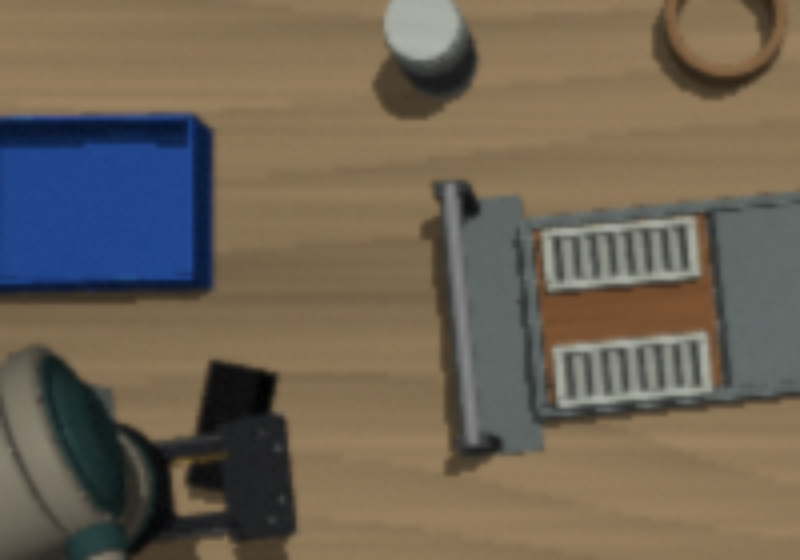

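Both grilles lie square on the separator, at tray x −45.9 and +37.7 mm, and B wasn't disturbed. Now the marker.

Run:
```python
from h import *
c=np.array([.4515,.3747]); r=down(np.radians(97.1))
manip.move_pose(np.r_[c,.13],r)
print(manip.move_l(np.r_[c,.035],v=.1,contact_N=6)); st()
manip.gripper_close(15); st()
manip.move_l(np.r_[c,.20],v=.15); st()
g=T(0,.115,0)[:2]; manip.move_pose(np.r_[g,.20],down(YAW+np.pi/2)); manip.pause(.3); st()
k=manip.read_camera("scene"); cv2.imwrite("pics/p4.png",cv2.resize(k["color"][140:320,290:530],None,fx=3,fy=3))
```

```text
False
t31.5 tray(-62.9,401.8) z35.7 w0.997 F[ 0.5 -0.4  0.7]
t32.4 tray(-63.5,401.6) z35.0 w0.383 F[ 1.  -0.2 -0.3]
t33.7 tray(-64.1,401.2) z199.0 w0.378 F[-0.1 -1.1 -1.3]
t35.1 tray(-0.1,116.0) z200.0 w0.379 F[ 0.2 -0.4 -0.4]
```

View pics/p4.png

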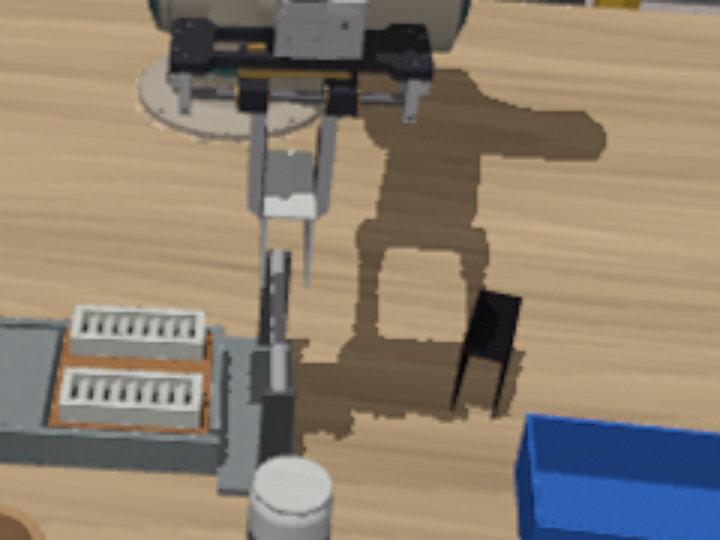

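The marker is held level above the bar, with its legs (crop u≈263 and 308) either side of the bar (u≈280). I'll lower it.

Run:
```python
from h import *
g=T(0,.115,0)[:2]
hit=manip.move_l(np.r_[g,.095],v=.08,contact_N=5); st()
if not hit:
    print(manip.move_l(np.r_[g,.0795],v=.03,contact_N=4)); st()
    manip.let_go(); manip.pause(.4); st()
    manip.move_l(np.r_[g,.20],v=.12); manip.move_pose([.40,-.30,.25],down(YAW)); manip.pause(.5)
k=manip.read_camera("scene"); cv2.imwrite("pics/p5.png",cv2.resize(k["color"][200:320,290:530],None,fx=3,fy=3))
c=manip.read_camera("top"); w,b=masks(c)
for z,roi in((.056,(284,190,335,265)),(.109,(245,185,283,275))):
    for s in blobs(c,w,roi,z): print(s,((np.array(s["c"])/1e3-O)@np.c_[ex,ey]*1e3).round(1))
```

```text
t36.6 tray(0.5,115.0) z95.6 w0.383 F[-0.1 -0.1 -1. ]
True
t37.1 tray(-0.2,115.0) z80.7 w0.380 F[0.1 0.3 3. ]
t38.5 tray(-0.9,115.0) z80.2 w0.999 F[ 0.3 -0.3 -0.3]
{'px': [307.5, 242.0], 'c': (506.8, -21.5), 's': (108.6, 42.8), 'ang': -84.29} [-46.    1.9]
{'px': [304.9, 212.9], 'c': (590.4, -12.9), 's': (108.5, 43.0), 'ang': -84.71} [38.   2.5]
{'px': [264.6, 228.1], 'c': (540.2, 94.8), 's': (91.0, 35.6), 'ang': 5.74} [ -1.7 114.5]
```

View pics/p5.png

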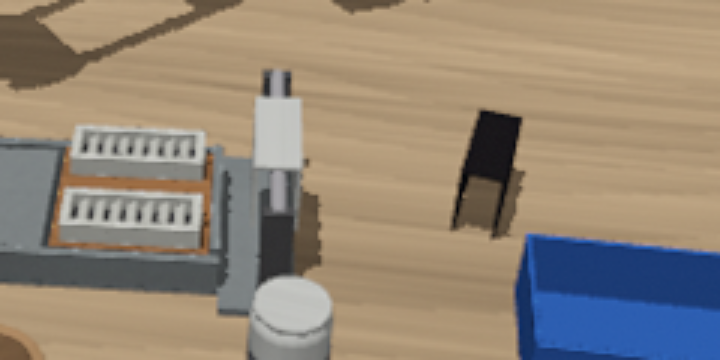

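The marker hangs astride the bar at tray (-1.7, 114.5) mm. The grilles haven't moved and the bystanders are untouched, so I'll hand in.

```bash
python3 -c "
from cell import manip
print(manip.close_job())"
```

```text
the job is handed in; nothing more can be done
None
```

The job is handed in, with no verdict returned: separator home, both grilles laid above the lower ones (one measured about 10 mm off its lower grille, limit 12 mm), and the marker astride the bar within 2 mm of its middle.

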